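# Slide a picture frame out over the desk edge for pickup

## Task

The black picture frame already sticks out over the front edge of the desk, ready to be picked up. With the fingertips, gently slide the wooden picture frame, short side first, out over the same edge until it sticks out as far as the black one, lying squarely so that the front sides of the two frames are in one line. Only push or drag it flat along the desk, do not pick it up or tip it, and leave the black frame and everything else where it is.

Things in the scene. Friction and masses are not known exactly. Their poses are not given: they have to be found in the camera images.
- wood_frame: The light wooden picture frame that must be slid, lying flat, picture up: a rigid slab 120 mm (its x, to run along the desk edge) by 158 mm (its y) by 13 mm high, 0.15 to 0.3 kg, its weight in the middle. Origin: centre of its underside. Its y axis points from its front short side (-y, the one nearest the desk edge) to its back short side (+y); z up. It starts wholly on the desk, turned up to 0.45 rad from square.
- wood_front (a point): Middle of the wooden frame's front short side, at its underside, 79 mm from the origin; axes as the wooden frame's. This side goes out over the desk edge.
- black_frame: The black picture frame, lying flat and square to the desk edge, sticking out over it by 18 to 60 mm (it differs from time to time). Loose: leave it alone. 150 mm (its x) by 186 mm (its y, along the edge) by 16 mm high. Origin: centre of its underside; its x axis points away from the desk edge, inward over the desk; z up.
- black_front (a point): Middle of the black frame's front long side (the one out over the edge), at its underside; axes as the black frame's. The wooden frame's front side must come onto the line through this point along the y axis.
- desk_edge (a point): A point on the desk's straight front edge, level with the desk top. Its x axis points square to the edge, inward over the desk; its y axis runs along the edge (to the left seen from the chair); z up. The desk top is 740 mm deep (x 0 to 0.74 from here). In these axes a fixed monitor stands about x 0.38, y 0.02 (screen 385 mm wide, its top 420 mm high), and a fixed computer tower, 195 mm wide and 430 mm high, has its front at about x 0.31, y -0.36: keep the arm clear of both.
- glue_stick: Bystander: glue stick standing up, 27 mm thick, 90 mm high; origin at its foot.
- eraser: Bystander: pink eraser, 19x48x11 mm; origin under its centre.
- mint_tin: Bystander: flat green tin, 48x64x16 mm; origin under its centre.
- stapler: Bystander: black stapler, 146x36x46 mm, long along its x; origin under its centre.

How it is judged:
At the end, for the whole second after the job is handed in: The wooden frame lies flat and at rest on the desk, its front side out over the edge and within 7 mm of the line of the black frame's front side, square to the edge within 0.1 rad; the black frame is where it was (8 mm) (x of wood_front in the frame of black_front between -0.007 and 0.007 m and angle between the x axis of wood_frame and the y axis of desk_edge, either way round below 0.1 rad and height (world z) of wood_frame between -0.004 and 0.004 m and angle between wood_frame's own z axis and vertical below 0.04 rad and linear speed of wood_frame below 0.01 m/s and distance of black_frame from where it was at the start of the episode below 0.008 m); the robot touches nothing.
It fails at once if the wooden frame is lifted more than 10 mm, tipped more than 0.15 rad or falls off (height (world z) of wood_frame above 0.01 m or height (world z) of wood_frame below -0.02 m or angle between wood_frame's own z axis and vertical above 0.15 rad).
It fails at once if the wooden frame is shoved faster than 0.3 m/s (linear speed of wood_frame above 0.3 m/s).
It fails at once if the wooden frame is pushed with the arm or hand instead of the fingers (contact force between the arm and wood_frame above 2 N).
It fails at once if the black frame is moved more than 8 mm (distance of black_frame from where it was at the start of the episode above 0.008 m).
It fails at once if a bystander (glue stick, eraser, tin, stapler) is moved more than 20 mm or the glue stick is tipped over (distance of any of glue_stick, eraser, mint_tin, stapler from where it was at the start of the episode above 0.02 m or angle between glue_stick's own z axis and vertical above 0.5 rad).
It also fails if it takes over 42 s, if anything falls off the work surface, if the arm or the gripper's body presses on something with over 40 N, if the wrist force passes 120 N, or if a joint passes its speed limit or range.

## Robot

A 6-joint arm with a two-finger parallel gripper is mounted at the origin on a cart in front of the work surface, level with it; the furniture and walls round the work are solid. World frame = base frame: x ahead of the robot, y to its left, z up, the work surface at z = 0. Lengths are in m, angles in rad, forces in N, time in s.
With the tool pointing down it reaches from about 0.35 to 0.975 m from the base axis. Payload 4.9 kg.
Tool frame: the origin (TCP) lies midway between the tips of the shut fingers; the grasp point (between the pads) lies 19 mm behind it; z points along the fingers, y is the line along which they close (so a half turn about z gives the same grasp; the last joint's range is limited). The gripper opens to 85 mm and grips with 20 to 120 N. Pads are 22 mm wide; open, the fingers measure 114 mm over their backs; the gripper's body (76 mm by 85 mm) begins 54 mm behind the grasp point. The pads swing forward as they close: fully open they stand 13 mm farther back than shut.
Start: joints at [1.21, 0.053, 1.613, -0, 1.476, -0.119], TCP at [0.15, 0.607, 0.231] pointing down, gripper open.
Joint ranges: [-3.01, 3.01], [-1.01, 2.22], [0.06, 2.58], [-1.02, 4.17], [0.09, 2.62], [-3.14, 3.14]. Speed limits (rad/s): [2.57, 2.57, 3.14, 3.14, 3.14, 3.14].

## Interface

Orientations are given as a rotation vector (axis times angle).
In Python, from station import ctrl gives the robot as it stands.
- The arm moves only by the tool carry_out, never from a script. Its argument "moves" is a list of rows, each an object of numbers: "x", "y", "z": the shift along the tool's x, y, z in units of 25 mm (1.0 is 25 mm); "turn": the turn about the tool's z in rad. In form: [{"x": .., "y": .., "z": .., "turn": ..}, ...]. A call has exactly 8 rows; each row shifts and turns the commanded pose from where the row before left it, along the tool's axes as they then stand; what a row does not reach is not made up. A row lasts 1/10 s, in which the tool goes at most 50 mm and 8.59 degrees, less where a joint would pass 70% of its speed; a pose out of reach is approached as far as the arm can. A call is refused whole if a number of a shift passes 1 or a number of a turn 0.15, either way. A call with a gripper value outside its range is refused whole. "grip" is the finger opening in mm, from 0 to 85.4, set as the call begins (left out, the last holds). The fingers move at their own pace and stop on an object; "newtons" is the grip in N (left out, the last holds). Time passes only in rows, so rows that do not move let the fingers close, or fill a call up. It gives the time, the measured TCP pose, the force, the opening and the grip force at its end, in the units of the state.
- ctrl.get_obs(): the state, without advancing time (a new reading comes with each control period).
- ctrl.get_image(name): name is "scene" or "top" or "wrist"; returns the picture (420x560x3 uint8, red, green, blue); there is no depth.
- ctrl.calibration(name): a dict with "fx", "fy", "cx", "cy" (pixels), "R" (3x3) and "t" (3): a world point X has camera coordinates R X + t; the wrist camera has in their place "T_tool_cam" (4x4, takes a point from camera to tool coordinates, whose origin is the TCP and whose axes are the flange's). Camera axes: x right, y down, z forward; pixel columns grow to the right and rows downward; lengths in m; the calibration is good to about 2 mm. A picture is of the moment at which its call begins: read the wrist's pose just before it. calibration takes no time and is no camera call.
- ctrl.finish_job(): hands the job in; it is judged then, once.
Trained networks look in the newest picture that a camera, given by its name, has taken for a name from the list of things; names that differ only in an ending like _2 or _b are one class to them, and where a whole thing is asked for, a point or a joint stands for the part that bears it (a point fixed in the world has none). Each returns a list of dicts, best first, with "confidence" (0 to 1); they miss things now and then, are a little off and sometimes report something else, mostly with a low value. They report only what shows in the picture. A call takes as long as a camera call.
- ctrl.look_for(camera, query): "rect" ([left, top, width, height] in pixels, round what is visible of it).
- ctrl.mark_of(camera, query): "pixel" ([column, row] in pixels: a listed point, or the origin of a listed thing).
The state is a dict: "t": time; "q": joint angles; "dq": joint speeds; "effort": joint torques, N m; "tool_pos": TCP position; "tool_rot": TCP orientation; "contact_force": force on the tool from outside, world axes, zero at the start; "wrist_torque": the same for the moment, N m; "opening": finger opening in m; "grip_force": force on a finger pad.
Only numpy, scipy, OpenCV 4.12 (cv2) and the standard library are available. Lean on these libraries where they do the work, as an engineer would, in place of code of your own. Each camera call takes 0.05 s, during which the arm holds its last target. There are 200 camera calls.

## Working session

There is one attempt and no reset: what is moved stays moved. The work goes in short steps, Python scripts to look and compute and a tool call to move; the robot and the scene stay as the last step left them, time stands still between calls to the robot, and variables do not carry over. Pictures are saved under pics/ and viewed, at most 10 in all, crops included, and the job is handed in when it is done.

Besides the shell and the picture viewer there is one more tool, called after ">>>" as a command line: name --argument value ..., lists and objects as JSON in quotes. carry_out: Moves the arm, as the interface text tells. Its arguments: {"type":"object","properties":{"moves":{"type":"array"},"grip":{"type":"number"},"newtons":{"type":"number"}},"required":["moves"]}

```bash
mkdir -p pics; ls; cat > h.py <<'E'
import numpy as np, cv2
from station import ctrl
def ray(cam,px,z=0.0):
    c=ctrl.calibration(cam);R=np.array(c["R"]);t=np.array(c["t"])
    d=R.T@np.array([(px[0]-c["cx"])/c["fx"],(px[1]-c["cy"])/c["fy"],1]);o=-R.T@t
    return o+d*(z-o[2])/d[2]
def proj(cam,X):
    c=ctrl.calibration(cam);p=np.array(c["R"])@np.array(X)+np.array(c["t"])
    return np.array([c["fx"]*p[0]/p[2]+c["cx"],c["fy"]*p[1]/p[2]+c["cy"]])
def snap(cam,fn):
    im=np.array(ctrl.get_image(cam));cv2.imwrite(fn,im[:,:,::-1]);return im
E
python3 - <<'E'
from h import *
for cam in("top","scene"):
    snap(cam,f"pics/{cam}0.png")
    for q in("wood_frame","wood_front","black_frame","black_front","desk_edge","glue_stick","eraser","mint_tin","stapler"):
        m=ctrl.mark_of(cam,q)[:2]
        print(cam,q,[(np.round(a["pixel"]),round(a["confidence"],2),ray(cam,a["pixel"]).round(3)) for a in m])
E
```

```text
pics
top wood_frame [(array([332., 215.]), 0.79, array([0.554, 0.093, 0.   ]))]
top wood_front [(array([325., 250.]), 0.79, array([0.467, 0.109, 0.   ]))]
top black_frame [(array([190., 194.]), 0.74, array([0.61 , 0.452, 0.   ]))]
top black_front [(array([177., 220.]), 0.88, array([0.541, 0.485, 0.   ]))]
top desk_edge [(array([258., 256.]), 0.67, array([0.452, 0.278, 0.   ]))]
top glue_stick [(array([392., 266.]), 0.53, array([ 0.428, -0.055,  0.   ]))]
top eraser [(array([364., 275.]), 0.44, array([0.405, 0.016, 0.   ]))]
top mint_tin [(array([405., 226.]), 0.96, array([ 0.525, -0.09 ,  0.   ])), (array([255., 258.]), 0.4, array([0.448, 0.284, 0.   ]))]
top stapler [(array([234., 152.]), 0.85, array([0.719, 0.342, 0.   ]))]
scene wood_frame [(array([302., 192.]), 0.88, array([0.541, 0.102, 0.   ]))]
scene wood_front [(array([325., 206.]), 0.69, array([0.468, 0.115, 0.   ]))]
scene black_frame [(array([203., 286.]), 0.92, array([0.603, 0.449, 0.   ]))]
scene black_front [(array([217., 312.]), 0.74, array([0.54 , 0.486, 0.   ]))]
scene desk_edge []
scene glue_stick [(array([366., 173.]), 0.56, array([ 0.424, -0.042,  0.   ]))]
scene eraser [(array([368., 194.]), 0.44, array([ 0.39 ,  0.026, -0.   ])), (array([340., 149.]), 0.41, array([ 0.521, -0.088, -0.   ]))]
scene mint_tin [(array([340., 148.]), 0.91, array([ 0.523, -0.093, -0.   ]))]
scene stapler [(array([193., 230.]), 0.78, array([0.714, 0.338, 0.   ]))]
```

View pics/top0.png

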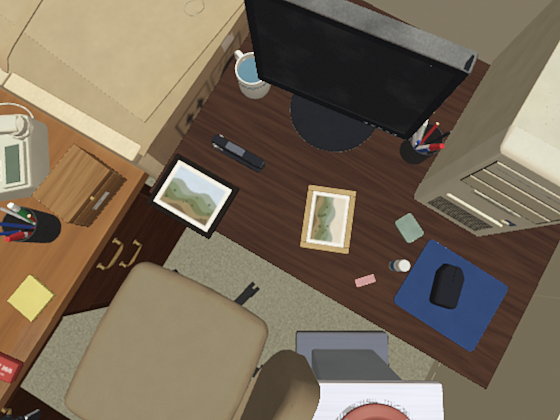

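View pics/scene0.png

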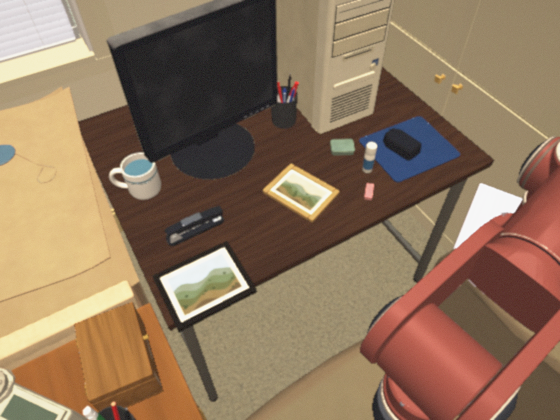

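The top picture shows the wooden frame with corners near (309,185), (356,188), (348,253), (301,248). The black frame's corners are near (180,155), (239,187), (211,236), (151,200), and the desk edge runs from about (240,243) to (487,387). The eraser and glue stick are to the right of the frame's path. Next I measure both frames accurately.

```bash
cat >> h.py <<'E'
from scipy.optimize import minimize
def rect_corners(p,w,l,h):  # p=(x,y,ang) ang: direction of its +y(length l); centre
    c,s=np.cos(p[2]),np.sin(p[2]); 
    return [np.array([p[0]+a*c*l/2-b*s*w/2,p[1]+a*s*l/2+b*c*w/2,h]) for a,b in((1,1),(1,-1),(-1,-1),(-1,1))]
def fit(cam,im,p0,w,l,h,chan):
    """fit the outline of top face (w x l at height h): contrast inside minus outside along edges"""
    g=cv2.GaussianBlur(chan(im.astype(np.float32)),(0,0),0.8)
    def samp(p,d):
        C=rect_corners(p,w+2*d,l+2*d,h);P=[]
        for i in range(4):
            for u in np.linspace(.08,.92,25): P.append(proj(cam,C[i]*(1-u)+C[(i+1)%4]*u))
        P=np.array(P,np.float32)
        return cv2.remap(g,P[:,0].copy(),P[:,1].copy(),cv2.INTER_LINEAR)[:,0]
    f=lambda q:-np.mean(samp(q*S,-.003)-samp(q*S,.003))
    S=np.array([.01,.01,.05]);best=None
    for dx in(-1.,0,1.):
        for dy in(-1.,0,1.):
            r=minimize(f,np.array(p0)/S+[dx,dy,0],method="Nelder-Mead",options=dict(initial_simplex=None,xatol=1e-3,fatol=1e-3))
            if best is None or r.fun<best.fun: best=r
    return best.x*S,-best.fun
wood=lambda im: im[:,:,0]-im[:,:,2]*.5
dark=lambda im: -im.max(2)
def draw(im,cam,C,col):
    P=np.array([proj(cam,c) for c in C]);P=np.round(P*16).astype(np.int32)
    cv2.polylines(im,[P],True,col,1,cv2.LINE_AA,4)
E
python3 - <<'E'
from h import *
for cam in("top","scene"):
    im=cv2.imread(f"pics/{cam}0.png")[:,:,::-1].copy()
    W,c1=fit(cam,im,(.548,.097,-.18),.12,.158,.013,wood)
    B,c2=fit(cam,im,(.607,.450,-.45),.186,.150,.016,dark)
    print(cam,"wood",W.round(4),c1,"black",B.round(4),c2)
    o=im.copy();draw(o,cam,rect_corners(W,.12,.158,.013),(255,0,0));draw(o,cam,rect_corners(B,.186,.15,.016),(0,255,0))
    o=cv2.resize(o[130:290,140:420] if cam=="top" else o[130:330,140:420],None,fx=2.8,fy=2.8)
    cv2.imwrite(f"pics/{cam}fit.png",o[:,:,::-1])
# height from two views: wood mark
def tri(a,b):
    A=[];y=[]
    for cam,px in(("top",a),("scene",b)):
        c=ctrl.calibration(cam);R=np.array(c["R"]);t=np.array(c["t"])
        for k,(f,cc) in enumerate(((c["fx"],c["cx"]),(c["fy"],c["cy"]))):
            u=(px[k]-cc)/f;A.append(R[k]-u*R[2]);y.append(u*t[2]-t[k])
    return np.linalg.lstsq(np.array(A),np.array(y),rcond=None)[0]
for q in("wood_frame","wood_front","black_frame","black_front"):
    print(q,tri(ctrl.mark_of("top",q)[0]["pixel"],ctrl.mark_of("scene",q)[0]["pixel"]).round(3))
print(ctrl.get_obs()["tool_rot"])
E
cd pics; python3 -c "
import cv2,numpy as np
a=cv2.imread('topfit.png');cv2.imwrite('topfit.png',a)
print(a.shape)"
```

```text
Traceback (most recent call last):
  File "h.py", line 29, in fit
    r=minimize(f,np.array(p0)/S+[dx,dy,0],method="Nelder-Mead",options=dict(initial_simplex=None,xatol=1e-3,fatol=1e-3))
  File "h.py", line 25, in <lambda>
    f=lambda q:-np.mean(samp(q*S,-.003)-samp(q*S,.003))
                        ~~~~^^^^^^^^^^^
  File "h.py", line 22, in samp
    for u in np.linspace(.08,.92,25): P.append(proj(cam,C[i]*(1-u)+C[(i+1)%4]*u))
                                               ~~~~^^^^^^^^^^^^^^^^^^^^^^^^^^^^^
  File "h.py", line 8, in proj
    c=ctrl.calibration(cam);p=np.array(c["R"])@np.array(X)+np.array(c["t"])
ValueError: time passes only in moves, steps and waits
[ WARN:0@0.006] global loadsave.cpp:275 findDecoder imread_('topfit.png'): can't open/read file: check file path/integrity
Traceback (most recent call last):
cv2.error: OpenCV(4.12.0) /io/opencv/modules/imgcodecs/src/loadsave.cpp:1146: error: (-215:Assertion failed) !_img.empty() in function 'imwrite'
```

Calibration calls are limited per script, so I'll cache them.

```bash
sed -i 's/ctrl\.calibration(/cal(/' h.py; sed -i '2a import functools\n@functools.lru_cache(None)\ndef cal(n): return ctrl.calibration(n)' h.py
cat > m.py <<'E'
from h import *
for cam in("top","scene"):
    im=cv2.imread(f"pics/{cam}0.png")[:,:,::-1].copy()
    W,c1=fit(cam,im,(.548,.097,-.18),.12,.158,.013,wood)
    B,c2=fit(cam,im,(.607,.450,-.45),.186,.150,.016,dark)
    print(cam,"wood",W.round(4),c1,"black",B.round(4),c2)
    o=im.copy();draw(o,cam,rect_corners(W,.12,.158,.013),(255,0,0));draw(o,cam,rect_corners(B,.186,.15,.016),(0,255,0))
    o=cv2.resize(o[130:290,140:420] if cam=="top" else o[130:330,140:420],None,fx=2.8,fy=2.8)
    cv2.imwrite(f"pics/{cam}fit.png",o[:,:,::-1])
def tri(a,b):
    A=[];y=[]
    for cam,px in(("top",a),("scene",b)):
        c=cal(cam);R=np.array(c["R"]);t=np.array(c["t"])
        for k,(f,cc) in enumerate(((c["fx"],c["cx"]),(c["fy"],c["cy"]))):
            u=(px[k]-cc)/f;A.append(R[k]-u*R[2]);y.append(u*t[2]-t[k])
    return np.linalg.lstsq(np.array(A),np.array(y),rcond=None)[0]
for q in("wood_frame","wood_front","black_frame","black_front"):
    print(q,tri(ctrl.mark_of("top",q)[0]["pixel"],ctrl.mark_of("scene",q)[0]["pixel"]).round(3))
print(ctrl.get_obs()["tool_rot"])
E
python3 m.py
```

```text
top wood [ 0.5444  0.1036 -0.1477] 68.34664154052734 black [ 0.6027  0.4419 -0.5156] 33.722015380859375
scene wood [ 0.5416  0.1081 -0.1471] 63.017555236816406 black [ 0.5974  0.4494 -0.5224] 37.843536376953125
wood_frame [ 0.552  0.089 -0.018]
wood_front [ 0.469  0.109 -0.007]
black_frame [0.606 0.45  0.002]
black_front [ 0.541  0.485 -0.003]
[3.78853415e-01 3.11865941e+00 1.59607713e-05]
```

View pics/topfit.png

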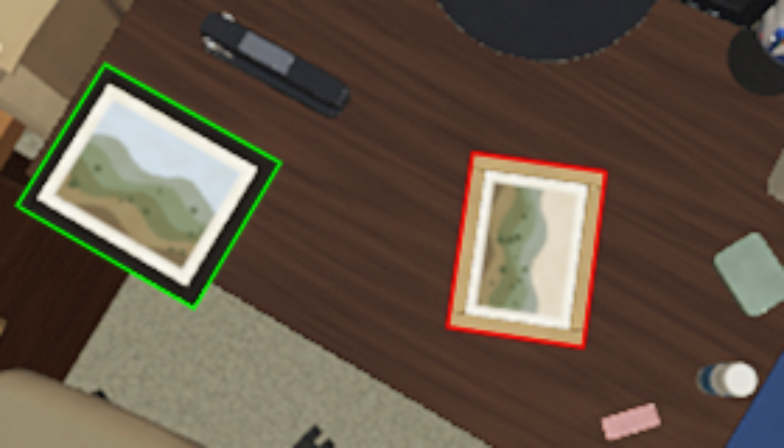

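View pics/scenefit.png

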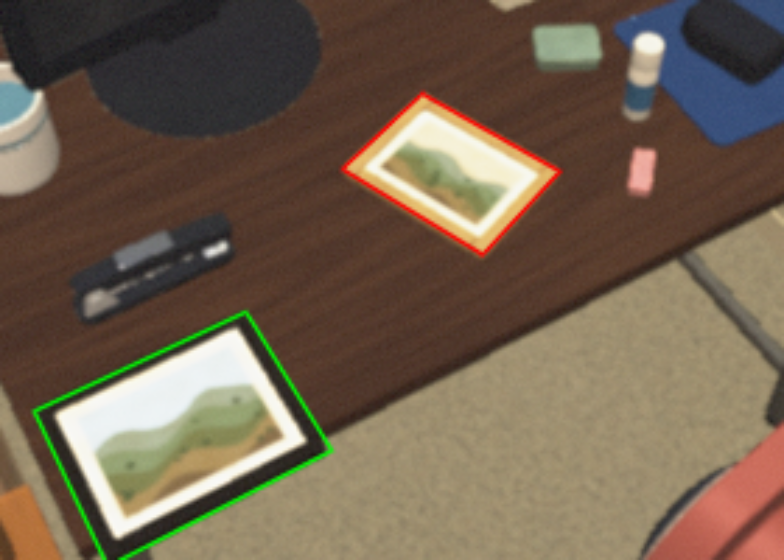

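Both fitted outlines lie on the frames. The averaged poses are wood (0.543, 0.106) at -0.147 rad and black (0.600, 0.446) at -0.519 rad. The wood has to move about 115 mm toward the edge and turn 0.37 rad clockwise. I'll put the open fingers behind its back short side.

>>> carry_out --grip 85 --moves '[{"turn": -0.095}, {"x": -0.98, "y": -0.76}, {"x": -0.98, "y": -0.76}, {"x": -0.98, "y": -0.76}, {"x": -0.98, "y": -0.76}, {"x": -0.98, "y": -0.76}, {"x": -0.98, "y": -0.76}, {"x": -0.98, "y": -0.76}]'

```text
validation failed for argument at $.mo...
```

>>> carry_out --moves '[{"x": -0.98, "y": -0.76}, {"x": -0.98, "y": -0.76}, {"x": -0.98, "y": -0.76}, {"x": -0.98, "y": -0.76}, {"x": -0.98, "y": -0.76}, {"x": -0.98, "y": -0.76}, {"x": -0.98, "y": -0.76}, {"x": -0.98, "y": -0.76}]'

```text
validation failed for argument at $.mo...
```

>>> carry_out --moves '[{"x": -0.98, "y": -0.76}, {"x": -0.98, "y": -0.76}, {"x": -0.98, "y": -0.76}, {"x": -0.98, "y": -0.76}, {"x": -0.98, "y": -0.76}, {"x": -0.98, "y": -0.76}, {"x": -0.98, "y": -0.76}, {"x": -0.98, "y": -0.76}]'

```text
validation failed for argument at $.mo...
```

>>> carry_out --grip 85 --moves '[{"x": 0, "y": 0, "z": 0, "turn": -0.095}, {"x": -0.98, "y": -0.76, "z": 0, "turn": 0}, {"x": -0.98, "y": -0.76, "z": 0, "turn": 0}, {"x": -0.98, "y": -0.76, "z": 0, "turn": 0}, {"x": -0.98, "y": -0.76, "z": 0, "turn": 0}, {"x": -0.98, "y": -0.76, "z": 0, "turn": 0}, {"x": -0.98, "y": -0.76, "z": 0, "turn": 0}, {"x": -0.98, "y": -0.76, "z": 0, "turn": 0}]'

```text
t: 2.2
tool_pos: [0.3006, 0.4492, 0.2315]
tool_rot: [0.23, 3.133, 0.0]
contact_force: [0.2, 0.9, -0.6]
opening: 0.0846
grip_force: 0.0
```

>>> carry_out --moves '[{"x": -0.98, "y": -0.76, "z": 0, "turn": 0}, {"x": -0.98, "y": -0.76, "z": 0, "turn": 0}, {"x": -0.98, "y": -0.76, "z": 0, "turn": 0}, {"x": -0.98, "y": -0.76, "z": 0, "turn": 0}, {"x": -0.98, "y": -0.76, "z": 0, "turn": 0}, {"x": -0.98, "y": -0.76, "z": 0, "turn": 0}, {"x": -0.98, "y": -0.76, "z": 0, "turn": 0}, {"x": -0.98, "y": -0.76, "z": 0, "turn": 0}]'

```text
t: 3.0
tool_pos: [0.4723, 0.2701, 0.2315]
tool_rot: [0.23, 3.133, 0.0]
contact_force: [1.2, -0.4, 0.8]
opening: 0.0847
grip_force: 0.0
```

>>> carry_out --moves '[{"x": -0.98, "y": -0.76, "z": 0, "turn": 0}, {"x": -0.98, "y": -0.76, "z": 0, "turn": 0}, {"x": -0.98, "y": -0.76, "z": 0, "turn": 0}, {"x": -0.98, "y": -0.76, "z": 0, "turn": 0}, {"x": -0.98, "y": -0.76, "z": 0, "turn": 0}, {"x": -0.98, "y": -0.76, "z": 0, "turn": 0}, {"x": -0.98, "y": -0.76, "z": 0, "turn": 0}, {"x": 0, "y": 0, "z": 0, "turn": 0}]'

```text
t: 3.8
tool_pos: [0.6235, 0.1118, 0.2311]
tool_rot: [0.236, 3.132, -0.001]
contact_force: [-0.7, 1.0, -0.2]
opening: 0.0852
grip_force: 0.0
```

>>> carry_out --moves '[{"x": -0.97, "y": -0.7, "z": 0, "turn": 0}, {"x": 0, "y": 0, "z": 1, "turn": 0}, {"x": 0, "y": 0, "z": 1, "turn": 0}, {"x": 0, "y": 0, "z": 1, "turn": 0}, {"x": 0, "y": 0, "z": 1, "turn": 0}, {"x": 0, "y": 0, "z": 1, "turn": 0}, {"x": 0, "y": 0, "z": 1, "turn": 0}, {"x": 0, "y": 0, "z": 0, "turn": 0}]'

```text
t: 4.6
tool_pos: [0.6394, 0.0941, 0.0766]
tool_rot: [-0.229, -3.124, 0.001]
contact_force: [0.4, 0.6, 0.3]
opening: 0.0846
grip_force: 0.0
```

```bash
python3 - <<'E'
from h import *
o=ctrl.get_obs();print(o["tool_pos"],o["tool_rot"])
im=snap("wrist","pics/w1.png")
E
```

```text
[0.63943478 0.09413881 0.07656681] [-2.28951575e-01 -3.12448421e+00  1.04435391e-03]
```

View pics/w1.png

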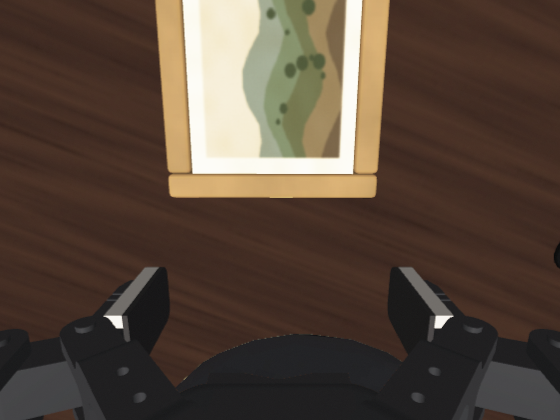

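The wrist picture shows the frame's back side at row 197, columns 170–377, parallel to and centred between the fingertips (168 and 390). A dark round edge at row 335 may be the monitor foot, so I'll check where it is.

```bash
cat >> h.py <<'E'
from scipy.spatial.transform import Rotation as Ro
def wray(px,z,o):
    c=cal("wrist");T=np.array(c["T_tool_cam"]);R=Ro.from_rotvec(o["tool_rot"]).as_matrix()
    d=R@T[:3,:3]@np.array([(px[0]-c["cx"])/c["fx"],(px[1]-c["cy"])/c["fy"],1]);p=np.array(o["tool_pos"])+R@T[:3,3]
    return p+d*(z-p[2])/d[2]
def totool(X,o): return Ro.from_rotvec(o["tool_rot"]).as_matrix().T@(np.array(X)-o["tool_pos"])
E
python3 - <<'E'
from h import *
o=ctrl.get_obs();print(o["tool_pos"],o["tool_rot"])
for n,px,z in(("backL",(170,197),.005),("backR",(377,197),.005),("base top",(300,335),.0),("base top",(300,335),.015)):
    X=wray(px,z,o);print(n,X.round(4),totool(X,o).round(4))
E
```

```text
[0.64109829 0.09411935 0.07917169] [-2.29241296e-01 -3.12838291e+00  4.68646400e-04]
backL [0.6144 0.0325 0.005 ] [ 0.0171 -0.0648  0.0743]
backR [0.6327 0.1562 0.005 ] [0.017  0.0602 0.0742]
base top [0.7231 0.0976 0.    ] [-0.081   0.0154  0.0788]
base top [0.7132 0.098  0.015 ] [-0.071   0.0144  0.0638]
```

>>> carry_out --moves '[{"x": -0.2, "y": 0, "z": 0.4, "turn": 0}, {"x": 0, "y": 0, "z": 0.6, "turn": 0}, {"x": 0, "y": 0, "z": 0.6, "turn": 0}, {"x": 0, "y": 0, "z": 0.6, "turn": 0}, {"x": 0, "y": 0, "z": 0.6, "turn": 0}, {"x": 0, "y": 0, "z": 0.4, "turn": 0}, {"x": 0, "y": 0, "z": 0.2, "turn": 0}, {"x": 0, "y": 0, "z": 0, "turn": 0}]'

```text
t: 5.45
tool_pos: [0.6474, 0.0928, -0.0049]
tool_rot: [-0.23, -3.131, 0.0]
contact_force: [0.1, 0.5, 0.2]
opening: 0.0852
grip_force: 0.0
```

>>> carry_out --moves '[{"x": 0, "y": 0, "z": 0.1, "turn": 0}, {"x": 0.1, "y": 0, "z": 0, "turn": 0}, {"x": 0.1, "y": 0, "z": 0, "turn": 0}, {"x": 0.1, "y": 0, "z": 0, "turn": 0}, {"x": 0.1, "y": 0, "z": 0, "turn": 0}, {"x": 0.1, "y": 0, "z": 0, "turn": 0}, {"x": 0.1, "y": 0, "z": 0, "turn": 0}, {"x": 0.1, "y": 0, "z": 0, "turn": 0}]'

```text
t: 6.25
tool_pos: [0.6308, 0.0955, -0.0061]
tool_rot: [0.23, 3.132, 0.0]
contact_force: [1.1, 0.3, -1.0]
opening: 0.0848
grip_force: 0.6
```

>>> carry_out --moves '[{"x": 0.16, "y": 0, "z": 0, "turn": 0}, {"x": 0.16, "y": -0.07, "z": 0, "turn": 0.02}, {"x": 0.16, "y": -0.07, "z": 0, "turn": 0.02}, {"x": 0.16, "y": -0.07, "z": 0, "turn": 0.02}, {"x": 0.16, "y": -0.07, "z": 0, "turn": 0.02}, {"x": 0.16, "y": -0.07, "z": 0, "turn": 0.02}, {"x": 0.16, "y": -0.07, "z": 0, "turn": 0.02}, {"x": 0.16, "y": -0.07, "z": 0, "turn": 0.02}]'

```text
t: 7.05
tool_pos: [0.5967, 0.0897, -0.0061]
tool_rot: [0.452, 3.109, -0.0]
contact_force: [1.0, -0.7, 0.4]
opening: 0.0851
grip_force: 0.9
```

```bash
python3 - <<'E'
from h import *
o=ctrl.get_obs();print(o["tool_pos"],o["tool_rot"],o["contact_force"])
im=snap("wrist","pics/w2.png")
im=snap("top","pics/t2.png")
print(fit("top",im,(.515,.107,-.28),.12,.158,.013,wood))
E
```

```text
[ 0.5966776   0.08966719 -0.00607387] [ 4.51541256e-01  3.10865391e+00 -5.50080763e-05] [ 0.95308745 -0.65889631  0.40571681]
(array([ 0.51056537,  0.11088578, -0.28646204]), np.float64(42.08958053588867))
```

View pics/w2.png

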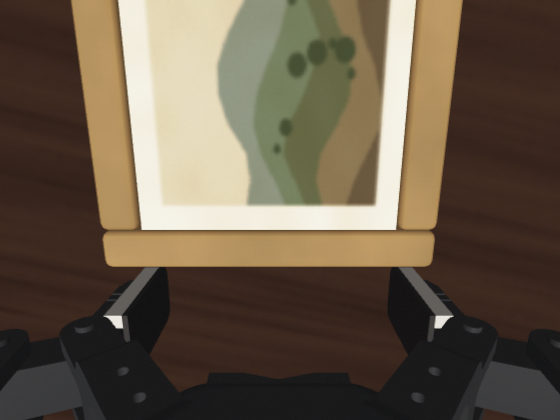

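The frame follows the two fingers squarely: its back side is level at row 266 and centred at column 269. I'll continue the arc.

>>> carry_out --moves '[{"x": 0.16, "y": -0.07, "z": 0, "turn": 0.02}, {"x": 0.16, "y": -0.07, "z": 0, "turn": 0.02}, {"x": 0.16, "y": -0.07, "z": 0, "turn": 0.02}, {"x": 0.16, "y": -0.07, "z": 0, "turn": 0.02}, {"x": 0.16, "y": -0.07, "z": 0, "turn": 0.02}, {"x": 0.16, "y": -0.07, "z": 0, "turn": 0.02}, {"x": 0.16, "y": -0.07, "z": 0, "turn": 0.02}, {"x": 0.16, "y": -0.07, "z": 0, "turn": 0.02}]'

```text
t: 7.95
tool_pos: [0.5617, 0.0878, -0.0062]
tool_rot: [0.698, 3.063, -0.0]
contact_force: [1.3, -0.6, 1.7]
opening: 0.0847
grip_force: 0.9
```

>>> carry_out --moves '[{"x": 0.16, "y": -0.07, "z": 0, "turn": 0.02}, {"x": 0.16, "y": -0.07, "z": 0, "turn": 0.02}, {"x": 0.16, "y": -0.07, "z": 0, "turn": 0.02}, {"x": 0.16, "y": -0.04, "z": 0, "turn": 0.01}, {"x": 0.14, "y": 0, "z": 0, "turn": 0}, {"x": 0.12, "y": 0, "z": 0, "turn": 0}, {"x": 0.1, "y": 0, "z": 0, "turn": 0}, {"x": 0, "y": 0, "z": 0, "turn": 0}]'

```text
t: 8.75
tool_pos: [0.5367, 0.0944, -0.0063]
tool_rot: [-0.802, -3.037, -0.0]
contact_force: [0.6, 0.4, -0.2]
opening: 0.0848
grip_force: 0.2
```

```bash
cat > n.py <<'E'
from h import *
import sys
k=sys.argv[1];o=ctrl.get_obs();print(np.round(o["tool_pos"],4),np.round(o["tool_rot"],3),np.round(o["contact_force"],1))
for cam in("top","scene"):
    im=snap(cam,f"pics/{cam}{k}.png")
    B,c2=fit(cam,im,(.600,.446,-.519),.186,.150,.016,dark)
    W,c1=fit(cam,im,(float(sys.argv[2]),float(sys.argv[3]),-.51),.12,.158,.013,wood)
    n=np.array([np.cos(B[2]),np.sin(B[2])]);f=W[:2]-.079*np.array([np.cos(W[2]),np.sin(W[2])])
    print(cam,W.round(4),round(c1),B.round(4),round(c2),"remaining",round(float(n@(f-B[:2])+.075),4),"skew",round(W[2]-B[2],3))
    draw(im,cam,rect_corners(W,.12,.158,.013),(255,0,0));draw(im,cam,rect_corners(B,.186,.15,.016),(0,255,0))
    a=im[130:290,140:420] if cam=="top" else im[130:330,140:420]
    cv2.imwrite(f"pics/{cam}{k}f.png",cv2.resize(a,None,fx=2.8,fy=2.8)[:,:,::-1])
E
python3 n.py 3 .46 .12
```

```text
[ 0.5367  0.0944 -0.0063] [-0.802 -3.037 -0.   ] [ 0.6  0.4 -0.2]
top [ 0.4593  0.134  -0.5152] 37 [ 0.6026  0.4418 -0.5152] 35 remaining 0.023 skew 0.0
scene [ 0.4554  0.1386 -0.5118] 66 [ 0.5974  0.4494 -0.5214] 37 remaining 0.0277 skew 0.01
```

>>> carry_out --moves '[{"x": 0.12, "y": 0, "z": 0, "turn": 0}, {"x": 0.12, "y": 0, "z": 0, "turn": 0}, {"x": 0.12, "y": 0, "z": 0, "turn": 0}, {"x": 0.12, "y": 0, "z": 0, "turn": 0}, {"x": 0.12, "y": 0, "z": 0, "turn": 0}, {"x": 0.12, "y": 0, "z": 0, "turn": 0}, {"x": 0.1, "y": 0, "z": 0, "turn": 0}, {"x": 0, "y": 0, "z": 0, "turn": 0}]'

```text
t: 9.65
tool_pos: [0.5189, 0.1045, -0.0062]
tool_rot: [-0.802, -3.037, -0.0]
contact_force: [-0.4, 0.8, 0.1]
opening: 0.085
grip_force: 0.0
```

>>> carry_out --moves '[{"x": -0.2, "y": 0, "z": 0, "turn": 0}, {"x": -0.4, "y": 0, "z": 0, "turn": 0}, {"x": -0.2, "y": 0, "z": -0.5, "turn": 0}, {"x": 0, "y": 0.5, "z": -1, "turn": 0}, {"x": 0, "y": 1, "z": -1, "turn": 0}, {"x": 0, "y": 1, "z": -1, "turn": 0}, {"x": 0, "y": 1, "z": -1, "turn": 0}, {"x": 0, "y": 1, "z": -1, "turn": 0}]'

```text
t: 10.45
tool_pos: [0.5935, 0.1927, 0.1337]
tool_rot: [0.803, 3.036, 0.001]
contact_force: [0.6, 0.7, 0.9]
opening: 0.0851
grip_force: 0.0
```

>>> carry_out --moves '[{"x": 0, "y": 1, "z": -1, "turn": 0}, {"x": 0, "y": 0.5, "z": -1, "turn": 0}, {"x": 0, "y": 0, "z": -1, "turn": 0}, {"x": 0, "y": 0, "z": -1, "turn": 0}, {"x": 0, "y": 0, "z": -1, "turn": 0}, {"x": 0, "y": 0, "z": -1, "turn": 0}, {"x": 0, "y": 0, "z": 0, "turn": 0}, {"x": 0, "y": 0, "z": 0, "turn": 0}]'

```text
t: 11.25
tool_pos: [0.6114, 0.2246, 0.2826]
tool_rot: [0.803, 3.036, 0.002]
contact_force: [0.5, -1.0, -0.4]
opening: 0.085
grip_force: 0.0
```

```bash
python3 n.py 4 .438 .143; python3 - <<'E'
from h import *
o=ctrl.get_obs();print(o["tool_pos"],o["tool_rot"]);snap("wrist","pics/w4.png")
E
```

```text
[0.6114 0.2246 0.2826] [8.030e-01 3.036e+00 2.000e-03] [ 0.5 -1.  -0.4]
top [ 0.4793  0.1346 -0.5296] 5 [ 0.6025  0.4423 -0.5099] 37 remaining 0.0387 skew -0.02
scene [ 0.4385  0.1484 -0.5137] 64 [ 0.5973  0.4494 -0.5207] 36 remaining 0.008 skew 0.007
[0.61041037 0.22436124 0.2798206 ] [-8.02750033e-01 -3.03510905e+00  1.75338706e-03]
```

View pics/w4.png

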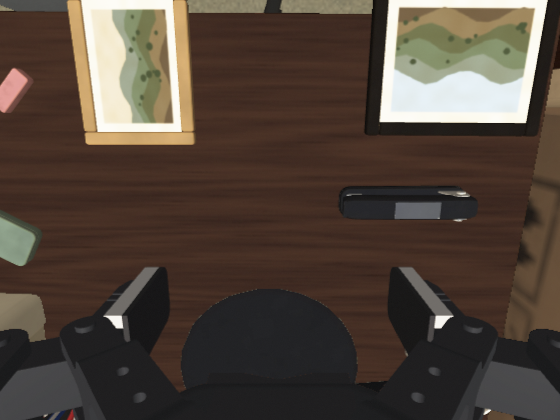

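The wrist view shows the wood frame's back side at row 144 (columns 86–195) and the black frame's back side at row 135 (columns 366–537). The eraser is clear at the left, and the black frame hasn't moved. I'll measure the difference between the two back sides; it should be 8 mm at the end.

```bash
python3 - <<'E'
from h import *
o=ctrl.get_obs();g=cv2.imread("pics/w4.png").astype(int)
for n,c0,c1 in(("wood",100,180),("black",385,520)):
    print(n,[(r,g[r,c0:c1].mean(0).round().astype(int).tolist()) for r in range(118,152,1)][ (0 if n=="black" else 10):(22 if n=="black" else 32)])
c,s=np.cos(-.519),np.sin(-.519)
f=lambda px,z:(lambda X:X[0]*c+X[1]*s)(wray(px,z,o))
for rw in(143,144,145):
  for rb in(134,135,136): print(rw,rb,[round(f((140,rw),z)-f((452,rb),z),4) for z in(0.,.013)], end=" ")
print(wray((86,144),.0,o),wray((195,144),.0,o),wray((366,135),0,o),wray((537,135),0,o))
E
```

```text
wood [(128, [242, 251, 252]), (129, [242, 251, 252]), (130, [242, 251, 252]), (131, [231, 245, 249]), (132, [84, 133, 171]), (133, [106, 167, 207]), (134, [112, 171, 210]), (135, [114, 171, 210]), (136, [114, 171, 211]), (137, [114, 171, 210]), (138, [114, 171, 210]), (139, [114, 171, 210]), (140, [114, 171, 210]), (141, [114, 171, 210]), (142, [113, 172, 211]), (143, [108, 170, 210]), (144, [86, 136, 176]), (145, [37, 49, 72]), (146, [38, 50, 73]), (147, [39, 50, 74]), (148, [38, 50, 73]), (149, [37, 48, 72])]
black [(118, [241, 250, 252]), (119, [241, 250, 252]), (120, [241, 250, 252]), (121, [236, 247, 250]), (122, [161, 177, 183]), (123, [22, 27, 31]), (124, [24, 28, 33]), (125, [25, 28, 32]), (126, [25, 28, 33]), (127, [25, 28, 33]), (128, [25, 28, 33]), (129, [25, 28, 32]), (130, [25, 28, 32]), (131, [25, 28, 32]), (132, [25, 28, 32]), (133, [24, 28, 32]), (134, [23, 28, 33]), (135, [25, 32, 43]), (136, [37, 48, 70]), (137, [39, 50, 74]), (138, [38, 49, 73]), (139, [37, 48, 71])]
143 134 [np.float64(0.0105), np.float64(0.0102)] 143 135 [np.float64(0.0094), np.float64(0.0091)] 143 136 [np.float64(0.0083), np.float64(0.0081)] 144 134 [np.float64(0.0116), np.float64(0.0113)] 144 135 [np.float64(0.0105), np.float64(0.0102)] 144 136 [np.float64(0.0094), np.float64(0.0091)] 145 134 [np.float64(0.0127), np.float64(0.0124)] 145 135 [np.float64(0.0116), np.float64(0.0113)] 145 136 [np.float64(0.0105), np.float64(0.0102)] [0.47446042 0.05060361 0.        ] [0.53557831 0.15798579 0.        ] [0.6223018  0.33053835 0.        ] [0.71720617 0.49725958 0.        ]
```

The wrist camera says about 3 mm remain. The scene camera says 8 mm and the earlier top fit implies 2.5 mm, so I'll push 4 mm more, going back along the same path.

>>> carry_out --moves '[{"x": 0, "y": -1, "z": 1, "turn": 0}, {"x": 0, "y": -1, "z": 1, "turn": 0}, {"x": 0, "y": -1, "z": 1, "turn": 0}, {"x": 0, "y": -1, "z": 1, "turn": 0}, {"x": 0, "y": -1, "z": 1, "turn": 0}, {"x": 0, "y": -1, "z": 1, "turn": 0}, {"x": 0, "y": 0, "z": 1, "turn": 0}, {"x": 0, "y": 0, "z": 1, "turn": 0}]'

```text
t: 12.2
tool_pos: [0.5353, 0.0935, 0.079]
tool_rot: [-0.804, -3.035, 0.001]
contact_force: [0.0, -0.7, -0.0]
opening: 0.0848
grip_force: 0.0
```

>>> carry_out --moves '[{"x": 0, "y": 0, "z": 1, "turn": 0}, {"x": 0, "y": 0, "z": 1, "turn": 0}, {"x": 0, "y": 0, "z": 0.6, "turn": 0}, {"x": 0, "y": 0, "z": 0.4, "turn": 0}, {"x": 0, "y": 0, "z": 0.3, "turn": 0}, {"x": 0, "y": 0, "z": 0.2, "turn": 0}, {"x": 0, "y": 0, "z": 0, "turn": 0}, {"x": 0, "y": 0, "z": 0, "turn": 0}]'

```text
t: 13.0
tool_pos: [0.5375, 0.0944, -0.0054]
tool_rot: [0.802, 3.036, 0.001]
contact_force: [-0.6, -0.2, 0.5]
opening: 0.0848
grip_force: 0.0
```

>>> carry_out --moves '[{"x": 0.2, "y": 0, "z": 0, "turn": 0}, {"x": 0.2, "y": 0, "z": 0, "turn": 0}, {"x": 0.15, "y": 0, "z": 0, "turn": 0}, {"x": 0.12, "y": 0, "z": 0, "turn": 0}, {"x": 0.12, "y": 0, "z": 0, "turn": 0}, {"x": 0.12, "y": 0, "z": 0, "turn": 0}, {"x": 0.1, "y": 0, "z": 0, "turn": 0}, {"x": 0, "y": 0, "z": 0, "turn": 0}]'

```text
t: 13.8
tool_pos: [0.5146, 0.1069, -0.0061]
tool_rot: [-0.803, -3.037, -0.0]
contact_force: [-0.3, 0.5, 0.2]
opening: 0.0851
grip_force: 0.0
```

>>> carry_out --moves '[{"x": -0.2, "y": 0, "z": 0, "turn": 0}, {"x": -0.4, "y": 0, "z": 0, "turn": 0}, {"x": -0.2, "y": 0, "z": -0.5, "turn": 0}, {"x": 0, "y": 0.5, "z": -1, "turn": 0}, {"x": 0, "y": 1, "z": -1, "turn": 0}, {"x": 0, "y": 1, "z": -1, "turn": 0}, {"x": 0, "y": 1, "z": -1, "turn": 0}, {"x": 0, "y": 1, "z": -1, "turn": 0}]'

```text
t: 14.6
tool_pos: [0.5889, 0.1953, 0.1336]
tool_rot: [0.803, 3.036, 0.001]
contact_force: [0.4, 0.2, 0.5]
opening: 0.0849
grip_force: 0.0
```

>>> carry_out --moves '[{"x": 0, "y": 1, "z": -1, "turn": 0}, {"x": 0.5, "y": 1, "z": -1, "turn": 0}, {"x": 1, "y": 1, "z": -1, "turn": 0}, {"x": 1, "y": 1, "z": -1, "turn": 0}, {"x": 1, "y": 1, "z": 0, "turn": 0}, {"x": 1, "y": 1, "z": 0, "turn": 0}, {"x": 1, "y": 1, "z": 0, "turn": 0}, {"x": 1, "y": 1, "z": 0, "turn": 0}]'

```text
t: 15.4
tool_pos: [0.5454, 0.4501, 0.2326]
tool_rot: [0.803, 3.036, 0.001]
contact_force: [0.1, -1.1, -0.9]
opening: 0.0848
grip_force: 0.0
```

>>> carry_out --moves '[{"x": 1, "y": 1, "z": 0, "turn": 0}, {"x": 1, "y": 1, "z": 0, "turn": 0}, {"x": 1, "y": 1, "z": 0, "turn": 0}, {"x": 1, "y": 1, "z": 0, "turn": 0}, {"x": 1, "y": 0.5, "z": 0, "turn": 0}, {"x": 0, "y": 0, "z": 0, "turn": 0}, {"x": 0, "y": 0, "z": 0, "turn": 0}, {"x": 0, "y": 0, "z": 0, "turn": 0}]'

```text
t: 16.2
tool_pos: [0.4932, 0.6076, 0.2318]
tool_rot: [0.804, 3.036, 0.0]
contact_force: [-0.6, -0.3, 0.6]
opening: 0.0854
grip_force: 0.0
```

```bash
python3 n.py 5 .435 .148
```

```text
[0.4932 0.6076 0.2318] [0.804 3.036 0.   ] [-0.6 -0.3  0.6]
top [ 0.437   0.1464 -0.518 ] 60 [ 0.6026  0.4418 -0.5157] 34 remaining -0.0024 skew -0.002
scene [ 0.4337  0.1512 -0.5172] 41 [ 0.5967  0.4502 -0.5169] 31 remaining 0.002 skew -0.0
```

View pics/top5f.png

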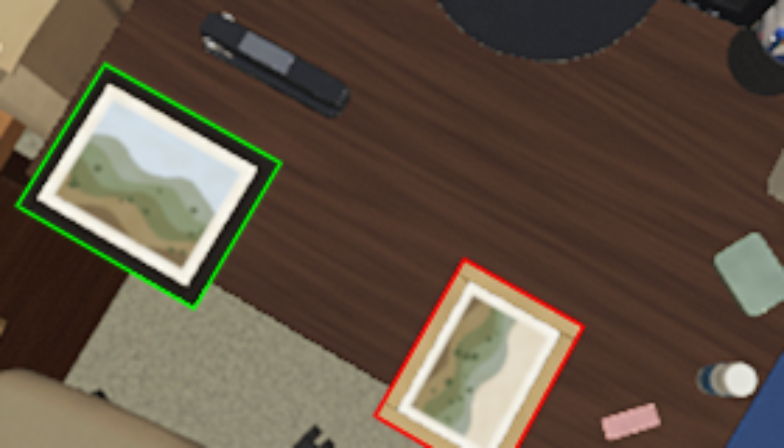

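The top view shows the wood frame square and sticking out over the edge, with the black frame, stapler, tin, glue stick and eraser where they were. The two cameras put the front side at -2.4 mm and +2.0 mm from the line (skew about 0), and the arm is clear. I'm handing in.

```bash
python3 -c "
from station import ctrl
print(ctrl.finish_job())"
```

```text
the job is handed in; nothing more can be done
None
```

I slid the wooden frame out over the desk edge and handed the job in at about 16 s of the 42 s allowed. In the last pictures its front side was within about 2.5 mm of the black frame's line (7 mm allowed) and square to the edge, and the black frame and bystanders looked unmoved; the system returned no verdict.

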